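# Finish the curing rack and present the shampoo bar

### The arm

A 7-joint arm with a two-finger parallel gripper is mounted at the origin on the work surface. World frame = base frame: x ahead of the robot, y to its left, z up, the work surface at z = 0. Lengths are in m, angles in rad, forces in N, time in s.
With the tool pointing down it reaches from about 0.4 to 0.85 m from the base axis. Payload 10.4 kg.
Tool frame: the origin (TCP) lies at the very end of the fingers, on their centre line; the grasp point (between the pads) lies 19 mm behind it; z points along the fingers, y is the direction in which the jaws open and shut (so a half turn about z gives the same grasp; the last joint's range is limited). The gripper opens to 87 mm and grips with 3 to 60 N. Pads are 19 mm wide; open, the fingers measure 117 mm over their backs; the gripper's body (75 mm by 190 mm) begins 51 mm behind the grasp point.
Start: joints at [-1.3, 0.332, -0.065, 1.46, 0.022, 1.35, -0.088], TCP at [0.181, 0.598, 0.19] pointing down, gripper open.
Joint ranges: [-2.6, 2.6], [-0.5, 2.12], [-1.47, 1.34], [0.16, 2.42], [-1.27, 4.41], [0.06, 2.06], [-2.6, 2.6]. Speed limits (rad/s): [2.22, 2.22, 2.79, 2.79, 3.14, 3.14, 3.14].

### API

Orientations are given as a unit quaternion [x, y, z, w].
In Python, from bench import r, eyes, job gives the robot as it stands. The module is installed in compiled form; this text tells all that it offers.
- The arm moves only by the tool play_rows, never from a script. Its argument "motion" is a list of rows, each a list of 7 numbers: the shift along the tool's x, y, z as a fraction of full scale, then the turn, a rotation vector about the tool's x, y, z as a fraction of full scale, then the opening in per cent of the stroke, from 0 (shut) to 100 (fully open). A call has 1 to 5 rows; each row is the pose to reach, as a shift and turn from the pose commanded when the call began, along the tool's axes at that moment; what a row does not reach only later rows make up. Full scale, the value 1, is 0.2 m for a shift and 90 degrees for a turn. A row lasts 1/8 s, in which the tool goes at most 62.5 mm and 10.7 degrees, less where a joint would pass 70% of its speed; a pose out of reach is approached as far as the arm can. A call with a number of a shift or a turn outside -1 to 1 is refused whole. A call with a gripper value outside its range is refused whole. The fingers move at their own pace and stop on an object; "squeeze" is the grip in N (left out, the last holds). Time passes only in rows, so rows that repeat a pose let the fingers close. It gives the time, the measured TCP pose, the force and the opening at its end, in the units of the state.
- r.read_state(): the state, without advancing time (a new reading comes with each control period).
- eyes.camera(name): name is "scene" or "top" or "wrist"; returns a dict with "image" (480x640x3 uint8, red, green, blue), "mtx" (3x3 intrinsics, pixels), "R" (3x3) and "t" (3): a world point X has camera coordinates R X + t. Camera axes: x right, y down, z forward; pixel columns grow to the right and rows downward; lengths in m; the calibration is good to about 2 mm. The wrist camera is an equidistant fisheye: a pixel r from the principal point sees the ray r / f radians off the axis. A picture is of the moment at which its call begins. There is no depth.
- job.close_job(): hands the job in, once; it reports no verdict.
Trained networks look in a picture, given as the dict that the camera call returned (one of the last four; its "shot" number tells which), for a name from the list of things; names that differ only in an ending like _2 or _b are one class to them, and where a whole thing is asked for, a point or a joint stands for the part that bears it (a point fixed in the world has none). Each returns a list of dicts, best first, with "p" (0 to 1); they miss things now and then, are a little off and sometimes report something else, mostly with a low value. They report only what shows in the picture. A call takes as long as a camera call. They do not tell look-alikes from the thing itself.
- eyes.regions_of(picture, label): "region" (480x640 bool, what is visible of it) and "xy" ([column, row] in pixels, amid what is visible of it).
- eyes.landmark_of(picture, label): "xy" ([column, row] in pixels: a listed point, or the origin of a listed thing).
The state is a dict: "time": time; "joint_positions": joint angles; "joint_vel": joint speeds; "joint_torque": joint torques, N m; "ee_pos": TCP position; "eef_rot": TCP orientation; "ft_force": force on the tool from outside, world axes, zero at the start; "torque": the same for the moment, N m; "width": finger opening in m.
Only numpy, scipy, OpenCV 4.12 (cv2) and the standard library are available. Lean on these libraries where they do the work, as an engineer would, in place of code of your own. Each camera call takes 0.05 s, during which the arm holds its last target. There are 200 camera calls.

### The job

Finish the curing rack on the dark mat: lay the two loose slats from the white board crosswise on the two slats already there, one near each end, centred and square to them, without shifting the lower two. Then draw the cream shampoo bar up out of its grey stand, turn it so that its long side is level and hold it still about 20 cm above the bench over the middle of the rack. Finish while still holding it up there, and leave the bottle and the bowl alone.

Things in the scene. Friction and masses are not known exactly. Their poses are not given: they have to be found in the camera images.
- mat: fixed dark rubber mat, 180 x 180 x 3 mm, flat on the bench; origin at the centre of its underside, z up. The two lower slats lie on it along its x axis, 55 mm either side of its centre (at y = +55 and -55 mm in its frame); the upper slats are to lie along its y axis, best at x = +55 and -55 mm
- base_a: a plain wooden slat 170 mm long (its x axis), 24 mm wide (its y axis), 15 mm thick; origin at the centre of its underside; lower slat of the rack, lying loose on the mat (top at 18 mm above the bench), on the mat's +y side
- base_b: a plain wooden slat 170 mm long (its x axis), 24 mm wide (its y axis), 15 mm thick; origin at the centre of its underside; lower slat of the rack, lying loose on the mat (top at 18 mm above the bench), on the mat's -y side
- board: fixed white plastic cutting board, 190 (x) x 140 (y) x 6 mm, on the robot's left or right; origin at the centre of its underside. The two loose slats lie on it side by side roughly along its x axis, about 75 mm apart (centre to centre)
- slat_a: a plain wooden slat 170 mm long (its x axis), 24 mm wide (its y axis), 15 mm thick; origin at the centre of its underside; loose slat (about 45 g), starts lying on the white board, top 21 mm above the bench
- slat_b: a plain wooden slat 170 mm long (its x axis), 24 mm wide (its y axis), 15 mm thick; origin at the centre of its underside; the other loose slat (about 45 g), starts lying on the white board, top 21 mm above the bench
- stand: fixed grey plastic one-bar stand, an open-topped box 78 (x) x 46 (y) x 45 mm high with 6 mm walls and a 6 mm floor (inside 66 x 34 mm, 39 mm deep), on the side of the bench away from the white board; origin at the centre of its underside
- bar: cream shampoo bar, a hard rounded block 100 mm long (its z axis), 60 mm wide (x axis), 28 mm thick (y axis), about 0.15 kg, a round mark on each face; origin at the centre of the end it stands on. Starts upright and loose in the stand (3 mm play all round, its underside 6 mm above the bench), thickness along the stand's y axis, 61 mm showing above the rim. Grip it across its thickness
- bar_mid (a point): the centre of the shampoo bar, 50 mm along the bar's z axis from its origin
- bottle: bystander: upright capped amber glass bottle, 48 mm across, 105 mm high; origin at the centre of its underside
- bowl: bystander: small steel bowl, 110 mm across, 50 mm high; origin at the centre of its underside
Not all that is in view belongs to the job. Leave any purple look-alike of the slat_a alone. Leave any turquoise look-alike of the slat_b alone.

How it is judged:
By the outcome, as a careful person would: the job done as asked, in the order asked, and still so for the second after the job is handed in, while the arm keeps its last pose, push and grip.
It also fails if it takes over 61 s, if anything falls off the work surface, if the arm or the gripper's body presses on something with over 40 N, if the wrist force passes 120 N, or if a joint passes its speed limit or range.

## Working session

There is one attempt and no reset: what is moved stays moved. The work goes in short steps, Python scripts to look and compute and a tool call to move; the robot and the scene stay as the last step left them, time stands still between calls to the robot, and variables do not carry over. Pictures are saved under pics/ and viewed, about 8 in all and at most 12, crops included, and the job is handed in when it is done.

Besides the shell and the picture viewer there is one more tool, called after "Call:" as name(argument=value, ...) on one line, values as JSON. play_rows: Moves the arm, as the interface text tells. Shift numbers are shares of 0.2 m and turn numbers shares of 90 degrees, none past 1 either way. Its arguments: {"type":"object","properties":{"motion":{"type":"array","items":{"type":"array","items":{"type":"number"}}},"squeeze":{"type":"number"}},"required":["motion"]}

```bash
mkdir -p pics; cat > h.py <<'E'
import numpy as np, cv2
from scipy.spatial.transform import Rotation as Ro
from bench import r, eyes, job
def save(im,n): cv2.imwrite(f'pics/{n}.png', cv2.cvtColor(im, cv2.COLOR_RGB2BGR))
def ray(c,px):
    px=np.array(px,float); K=c['mtx']; R=np.array(c['R']); t=np.array(c['t'])
    d=np.array([(px[0]-K[0][2])/K[0][0],(px[1]-K[1][2])/K[1][1],1.])
    return -R.T@t, R.T@d
def onz(c,px,z):
    o,d=ray(c,px); return o+d*(z-o[2])/d[2]
def proj(c,X):
    p=np.array(c['R'])@np.array(X)+np.array(c['t']); p=np.array(c['mtx'])@p; return p[:2]/p[2]
E
python3 - <<'E'
from h import *
s=r.read_state(); print(s['time'],s['ee_pos'],s['eef_rot'],s['width'])
a=eyes.camera('top'); b=eyes.camera('scene')
save(a['image'],'top1'); save(b['image'],'scene1')
for c,n in ((a,'top'),(b,'scene')):
    print(n,'cam',-np.array(c['R']).T@c['t'])
    for l,z in (('slat_a',.0135),('base_a',.0105),('mat',.003),('board',.006),('stand',.045),('bar',.056),('bottle',.05),('bowl',.025)):
        for d in eyes.regions_of(c,l):
            rg=d['region'].astype(np.uint8); 
            rect=cv2.minAreaRect(cv2.findNonZero(rg))
            print(l,round(d['p'],2),np.round(d['xy']),onz(c,d['xy'],z).round(3)[:2],rect)
E
```

```text
0.0 [0.18087455 0.59777964 0.18884294] [ 1.46371120e-01  9.89229482e-01 -7.21524123e-04 -7.93170892e-05] 0.08714786788644815
top cam [0.32222386 0.02189699 1.42487146]
slat_a 0.97 [172. 256.] [0.477 0.37 ] ((171.0, 251.0), (72.0, 12.0), 90.0)
slat_a 0.84 [173. 352.] [0.249 0.357] ((173.25003051757812, 352.2500305175781), (12.020814895629883, 74.95331573486328), 45.0)
slat_a 0.84 [171. 160.] [0.714 0.382] ((170.9507293701172, 162.7489776611328), (67.89659881591797, 11.477715492248535), 80.86982727050781)
slat_a 0.62 [202. 251.] [0.49  0.298] ((204.8102264404297, 250.94540405273438), (70.23072052001953, 10.865571975708008), 87.61405944824219)
slat_a 0.61 [463. 266.] [ 0.458 -0.331] ((467.6802062988281, 262.54290771484375), (34.000823974609375, 21.684534072875977), 58.392494201660156)
base_a 0.94 [282. 227.] [0.549 0.106] ((282.2945251464844, 230.19029235839844), (69.6412124633789, 10.201414108276367), 68.70264434814453)
base_a 0.56 [325. 214.] [0.583 0.003] ((324.0259704589844, 214.79336547851562), (69.4406967163086, 10.57067584991455), 68.5522689819336)
mat 0.66 [302. 222.] [0.564 0.0
[... 2708 characters left out ...]
2134895324707), 3.6913859844207764)
bar 0.44 [296. 363.] [ 0.767 -0.111] ((299.2500305175781, 361.2500305175781), (54.44721603393555, 55.154327392578125), 45.0)
bottle 0.98 [414. 311.] [0.743 0.15 ] ((415.8699645996094, 309.9100036621094), (24.324474334716797, 44.830570220947266), 8.130102157592773)
bottle 0.71 [444. 214.] [0.523 0.356] ((439.71728515625, 214.76507568359375), (60.09562683105469, 11.034250259399414), 46.84760665893555)
bowl 0.63 [298. 361.] [ 0.746 -0.1  ] ((299.2500305175781, 360.7500305175781), (53.740108489990234, 55.86143493652344), 45.0)
bowl 0.38 [350. 260.] [0.549 0.101] ((349.6933898925781, 261.9481201171875), (70.4117431640625, 12.33617115020752), 34.380348205566406)
```

```bash
python3 - <<'E'
import cv2
a=cv2.imread('pics/top1.png')[100:390,130:520]
cv2.imwrite('pics/top1c.png',cv2.resize(a,None,fx=2,fy=2,interpolation=cv2.INTER_CUBIC))
E
```

```text
(no output)
```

View pics/top1c.png

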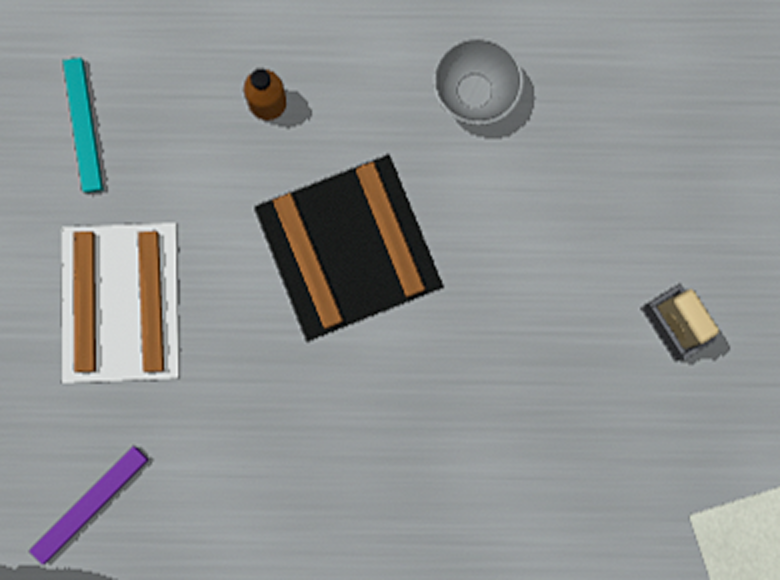

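Picture 1 (top crop): the possible slats (full-image px) are the wood ones on the white board at (171,251) and (204,251), turquoise at (171,163), purple at (173,352), and the two bases on the mat at (282,230) and (324,215). I choose the two wood ones on the board. The other bar candidates (mat fragment, bottle) are false hits, because the cream block sits at (474,260). Next I fit box models to the masks in both cameras.

```bash
cat >> h.py <<'E'
from scipy.optimize import minimize
def corners(p,dim,z0):
    L,W,H=dim; c,s=np.cos(p[2]),np.sin(p[2])
    return np.array([[p[0]+c*x-s*y,p[1]+s*x+c*y,z0+z] for x in(-L/2,L/2) for y in(-W/2,W/2) for z in(0,H)])
def iou_cost(p,dim,z0,views,S=4):
    t=0
    for c,m in views:
        P=np.array([proj(c,X) for X in corners(p,dim,z0)])
        o=m['o']; h=cv2.convexHull(((P-o+.5)*S*16).astype(np.int32))
        im=np.zeros_like(m['m']); cv2.fillConvexPoly(im,h,1,shift=4)
        t+=1-(im&m['m']).sum()/max(1,(im|m['m']).sum())
    return t/len(views)
def pack(region,S=4,pad=15):
    ys,xs=np.nonzero(region); o=np.array([xs.min()-pad,ys.min()-pad]).clip(0)
    g=region[o[1]:ys.max()+pad,o[0]:xs.max()+pad].astype(np.float32)
    g=cv2.resize(g,None,fx=S,fy=S,interpolation=cv2.INTER_LINEAR)
    return dict(o=o,m=(g>.5).astype(np.uint8))
def fit(p0,dim,z0,views):
    sim=np.array([p0]+[np.array(p0)+d for d in np.diag([.01,.01,.12])])
    q=minimize(iou_cost,p0,(dim,z0,views),method='Nelder-Mead',options=dict(initial_simplex=sim,xatol=1e-4,fatol=1e-4,maxiter=150))
    return q.x,q.fun
def near(c,label,X,tol=14):
    """region of label whose centre lies nearest the projection of X"""
    u=proj(c,X); best=None
    for d in eyes.regions_of(c,label):
        e=np.linalg.norm(np.array(d['xy'])-u)
        if e<tol and (best is None or d['p']>best['p']): best=d
    return best
def goto(pos,R,s=None):
    s=s or r.read_state(); R0=Ro.from_quat(s['eef_rot'])
    return np.round(R0.inv().apply(np.array(pos)-s['ee_pos'])/.2,3), np.round((R0.inv()*R).as_rotvec()/(np.pi/2),3)
def down(yaw): # tool x at yaw, z down
    return Ro.from_euler('z',yaw)*Ro.from_euler('x',np.pi)
E
python3 - <<'E'
from h import *
A=eyes.camera('top'); B=eyes.camera('scene')
SL=(.17,.024,.015)
for n,l,p0,dim,z0 in (('slat1','slat_a',(.485,.295,0),SL,.006),('slat2','slat_a',(.485,.372,0),SL,.006),('base_a','base_a',(.547,.105,.37),SL,.003),('base_b','base_a',(.583,.003,.37),SL,.003),('mat','mat',(.565,.055,.37),(.18,.18,.003),0),('board','board',(.488,.33,0),(.19,.14,.006),0),('stand','stand',(.465,-.335,.6),(.078,.046,.045),0)):
    for cs in ((A,),(B,),(A,B)):
        v=[]
        for c in cs:
            d=near(c,l,(p0[0],p0[1],z0))
            if d is None: continue
            rg=d['region']
            if n in('mat','board'):
                h=cv2.convexHull(cv2.findNonZero(rg.astype(np.uint8))); rg=np.zeros(rg.shape,np.uint8); cv2.fillConvexPoly(rg,h,1)
            v.append((c,pack(rg)))
        if v:
            x,f=fit(p0,dim,z0,v); print(n,len(v),x[:2].round(4),np.degrees(x[2]).round(1),round(f,3))
for c in (A,B):
    for l in ('bar_mid','mat','stand'):
        print(l,[(np.round(d['xy'],1),round(d['p'],2)) for d in eyes.landmark_of(c,l)[:2]])
print(eyes.camera('wrist')['mtx'])
print(*goto((.485,.30,.2),down(np.pi)))
E
```

```text
slat1 1 [0.4895 0.2909] 4.5 0.073
slat1 1 [0.487  0.2905] 4.0 0.136
slat1 2 [0.4887 0.2909] 4.7 0.111
slat2 1 [0.4885 0.3705] 3.6 0.068
slat2 1 [0.4864 0.3696] 2.5 0.122
slat2 2 [0.4883 0.3705] 3.7 0.102
base_a 1 [0.5414 0.1044] 23.2 0.069
base_a 1 [0.5412 0.104 ] 22.9 0.112
base_a 2 [0.541  0.1042] 22.9 0.09
base_b 1 [0.5823 0.0053] 21.7 0.057
base_b 1 [0.5803 0.0032] 22.4 0.061
base_b 2 [0.5818 0.0049] 21.9 0.068
mat 1 [0.5611 0.055 ] 22.3 0.017
mat 1 [0.5598 0.0538] 22.5 0.022
mat 2 [0.5604 0.0544] 22.5 0.024
board 1 [0.4886 0.3315] 2.8 0.026
board 1 [0.4894 0.3305] 2.9 0.025
board 2 [0.4891 0.331 ] 2.7 0.027
stand 1 [ 0.4679 -0.3401] 31.2 0.585
stand 1 [ 0.4683 -0.3431] 30.8 0.468
stand 2 [ 0.4688 -0.3423] 31.0 0.531
bar_mid [(array([472.2, 259.7]), 0.62)]
mat [(array([305.6, 224.9]), 0.71)]
stand [(array([466.8, 263.8]), 0.82)]
bar_mid [(array([138.1, 288.7]), 0.75)]
mat [(array([332.2, 277.3]), 0.8)]
stand [(array([145.4, 299.6]), 0.78)]
[[371.64829954   0.         316.99538183]
 [  0.         371.64829954 239.75541044]
 [  0.           0.           1.        ]]
[-1.887 -0.987 -0.052] [ 0.    -0.    -0.187]
```

Call:
play_rows(motion=[[-0.3,-0.15,0,0,0,-0.05,100],[-0.6,-0.3,0,0,0,-0.1,100],[-0.9,-0.45,0,0,0,-0.16,100],[-1,-0.55,0,0,0,-0.16,100]])

```text
time: 3.25
ee_pos: [0.3433, 0.4325, 0.1898]
eef_rot: [0.022, 1.0, 0.0, 0.0]
ft_force: [-0.7, 0.1, 0.1]
width: 0.087
```

```bash
python3 - <<'E'
from h import *
print(*goto((.485,.291,.15),down(np.pi+np.radians(4.5))))
E
```

```text
[-0.739 -0.675  0.2  ] [-0.     0.001 -0.078]
```

Call:
play_rows(motion=[[-0.25,-0.23,0.06,0,0,-0.08,100],[-0.5,-0.45,0.13,0,0,-0.08,100],[-0.74,-0.67,0.2,0,0,-0.08,100],[-0.74,-0.67,0.2,0,0,-0.08,100],[-0.74,-0.67,0.2,0,0,-0.08,100]])

```text
time: 3.88
ee_pos: [0.483, 0.2944, 0.1495]
eef_rot: [-0.041, 0.999, -0.0, -0.0]
ft_force: [-1.2, 0.5, -0.4]
width: 0.0867
```

```bash
python3 - <<'E'
from h import *
w=eyes.camera('wrist'); save(w['image'],'w1')
np.savez('w1.npz',**{k:np.array(v) for k,v in w.items()})
print(-np.array(w['R']).T@w['t'], np.array(w['R']).round(2).tolist())
for l in ('slat_a','board'):
  for d in eyes.regions_of(w,l): print(l,d['p'],np.round(d['xy']),d['region'].sum())
E
```

```text
[0.40552092 0.28833322 0.34448289] [[-0.08, 1.0, 0.0], [0.96, 0.08, 0.28], [0.28, 0.02, -0.96]]
slat_a 0.96 [356.  18.] 1512
slat_a 0.82 [371. 369.] 624
slat_a 0.77 [397. 223.] 4717
slat_a 0.57 [310. 219.] 4746
slat_a 0.38 [ 49. 247.] 1385
board 0.87 [352. 214.] 17648
```

View pics/w1.png

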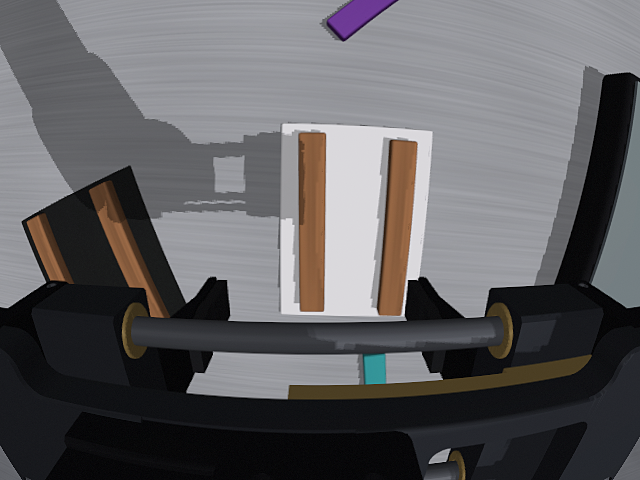

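Picture 2 (wrist): the chosen slats are plain wood on the white board, at (311,220) and (397,225). Purple (355,18), turquoise (371,369) and the bases on the left are separate. I'll refine the fit with the fisheye model.

```bash
cat >> h.py <<'E'
_pp=proj
def proj(c,X):
    if not c.get('fish'): return _pp(c,X)
    p=np.array(c['R'])@np.array(X)+np.array(c['t']); K=np.array(c['mtx']); n=np.hypot(p[0],p[1]); th=np.arctan2(n,p[2])
    return np.array([K[0,2]+K[0,0]*th*p[0]/n, K[1,2]+K[1,1]*th*p[1]/n])
E
python3 - <<'E'
from h import *
z=np.load('w1.npz'); w={k:z[k] for k in('image','mtx','R','t')}; w['fish']=1
wrist=eyes.camera('wrist'); wrist['fish']=1
rs=eyes.regions_of(wrist,'slat_a')
for n,p0 in (('slat1',(.4887,.2909,.08)),('slat2',(.4883,.3705,.065))):
    u=proj(wrist,(p0[0],p0[1],.02)); d=min(rs,key=lambda d:np.hypot(*(np.array(d['xy'])-u)))
    x,f=fit(p0,(.17,.024,.015),.006,[(wrist,pack(d['region']))]); print(n,u.round(),x[:2].round(4),np.degrees(x[2]).round(2),round(f,3))
    if n=='slat1': print(*goto((x[0],x[1],.012),down(np.pi+x[2])))
d=max(eyes.regions_of(wrist,'board'),key=lambda d:d['p']); h=cv2.convexHull(cv2.findNonZero(d['region'].astype(np.uint8))); rg=np.zeros((480,640),np.uint8); cv2.fillConvexPoly(rg,h,1)
x,f=fit((.489,.331,.05),(.19,.14,.006),0,[(wrist,pack(rg))]); print('board',x[:2].round(4),np.degrees(x[2]).round(2),round(f,3))
E
```

```text
slat1 [309. 228.] [0.4887 0.2899] 4.41 0.032
[-0.032 -0.037  0.69 ] [0.001 0.    0.006]
slat2 [395. 235.] [0.4869 0.3701] 2.9 0.051
board [0.4876 0.3291] 2.62 0.024
```

Call:
play_rows(motion=[[-0.03,-0.03,0.25,0,0,0,65],[-0.03,-0.03,0.5,0,0,0,65],[-0.03,-0.03,0.63,0,0,0,65],[-0.03,-0.03,0.7,0,0,0,65],[-0.03,-0.03,0.7,0,0,0,65]], squeeze=20)

```text
time: 4.8
ee_pos: [0.4888, 0.2897, 0.0095]
eef_rot: [-0.042, 0.999, -0.0, -0.0]
ft_force: [-0.2, 0.3, 0.5]
width: 0.0574
```

Call:
play_rows(motion=[[0,0,0,0,0,0,0],[0,0,0,0,0,0,0],[0,0,0,0,0,0,0],[0,0,0,0,0,0,0]], squeeze=20)

```text
time: 5.3
ee_pos: [0.4893, 0.2895, 0.01]
eef_rot: [-0.042, 0.999, 0.0, 0.0]
ft_force: [0.5, 0.8, -0.5]
width: 0.0246
```

Call:
play_rows(motion=[[0,0,0,0,0,0,0],[0,0,-0.1,0,0,0,0],[0,0,-0.25,0,0,0,0],[0,0,-0.4,0,0,0,0],[0,0,-0.4,0,0,0,0]], squeeze=25)

```text
time: 5.92
ee_pos: [0.4906, 0.2903, 0.0921]
eef_rot: [-0.042, 0.999, 0.001, 0.002]
ft_force: [0.1, -0.0, 0.1]
width: 0.0003
```

```bash
python3 - <<'E'
from h import *
print(*goto((.6115,.0755,.09),down(np.radians(112.3))))
E
```

```text
[-0.513 -1.121  0.01 ] [0.003 0.001 0.805]
```

The grip came away empty (width 0). I'll look before retrying.

```bash
python3 - <<'E'
from h import *
w=eyes.camera('wrist'); save(w['image'],'w2'); w['fish']=1
rs=eyes.regions_of(w,'slat_a')
for n,p0 in (('slat1',(.4887,.2909,.08)),('slat2',(.4883,.3705,.065))):
    u=proj(w,(p0[0],p0[1],.02)); d=min(rs,key=lambda d:np.hypot(*(np.array(d['xy'])-u)))
    x,f=fit(p0,(.17,.024,.015),.006,[(w,pack(d['region']))]); print(n,u.round(),x[:2].round(4),np.degrees(x[2]).round(2),round(f,3))
E
```

```text
slat1 [317. 237.] [0.4884 0.2898] 4.4 0.104
slat2 [420. 244.] [0.4877 0.3709] 3.45 0.116
```

View pics/w2.png

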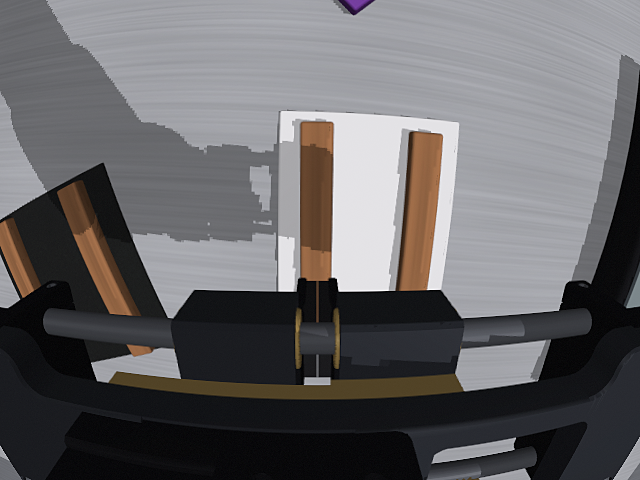

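Picture 3: slat1 is still in place at (317,200) and the fingers are shut and empty. They closed too shallow or for too short a time, so I'll go deeper and hold longer.

Call:
play_rows(motion=[[0.01,0,0,0,0,0,65],[0.01,0,0,0,0,0,65],[0.01,0,0.1,0,0,0,65],[0.01,0,0.15,0,0,0,65],[0.01,0,0.2,0,0,0,65]], squeeze=40)

```text
time: 6.65
ee_pos: [0.4871, 0.2892, 0.049]
eef_rot: [-0.042, 0.999, -0.0, -0.0]
ft_force: [0.4, 0.5, -0.2]
width: 0.0421
```

```bash
python3 - <<'E'
from h import *
print(*goto((.489,.2902,.0072),down(np.radians(184.5))))
E
```

```text
[-0.01   0.004  0.209] [-0.    -0.     0.003]
```

Call:
play_rows(motion=[[-0.01,0,0,0,0,0,55],[-0.01,0,0.1,0,0,0,55],[-0.01,0,0.17,0,0,0,55],[-0.01,0,0.21,0,0,0,55],[-0.01,0,0.21,0,0,0,0]], squeeze=40)

```text
time: 7.28
ee_pos: [0.489, 0.2893, 0.0073]
eef_rot: [-0.042, 0.999, -0.0, -0.0]
ft_force: [0.4, 0.2, 0.3]
width: 0.0433
```

Call:
play_rows(motion=[[0,0,0,0,0,0,0],[0,0,0,0,0,0,0],[0,0,0,0,0,0,0],[0,0,0,0,0,0,0],[0,0,0,0,0,0,0]], squeeze=40)

```text
time: 7.9
ee_pos: [0.4892, 0.2894, 0.0077]
eef_rot: [-0.042, 0.999, 0.0, 0.0]
ft_force: [0.8, -0.3, -0.4]
width: 0.0021
```

```bash
python3 - <<'E'
from h import *
w=eyes.camera('wrist'); b=eyes.camera('scene')
i=b['image'][150:290,340:520]; i=cv2.resize(i,(540,420),interpolation=cv2.INTER_CUBIC)
save(np.hstack([i,cv2.resize(w['image'][80:400,200:500],(260,277))]) if 0 else np.vstack([i[:,:540],cv2.resize(w['image'][230:400,180:480],(540,306))])[:, :],'s3')
E
```

```text
(no output)
```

View pics/s3.png

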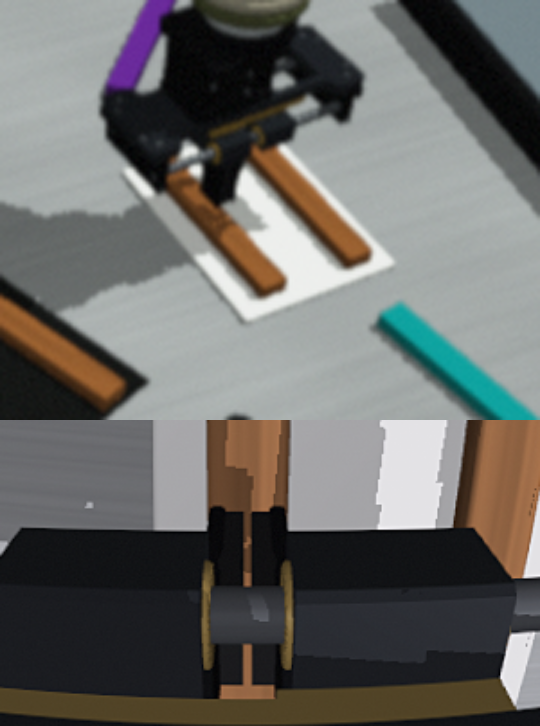

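```bash
python3 - <<'E'
from h import *
s=r.read_state(); print(s['ee_pos'],s['ft_force'],s['width'])
b=eyes.camera('scene'); w=eyes.camera('wrist'); w['fish']=1
p=s['ee_pos']
for z in (.0077,.021,.035): print(z,((proj(b,[p[0],p[1],z])-[340,150])*3).round(), ((proj(w,[p[0],p[1],z])-[180,230])*1.8+[0,420]).round())
i=b['image'][180:240,380:460]; save(cv2.resize(i,(800,600),interpolation=cv2.INTER_CUBIC),'s4')
E
```

```text
[0.48921903 0.28939461 0.00767136] [0.26691944 1.12921075 0.2297001 ] 0.0007811793472406707
0.0077 [210. 225.] [245. 501.]
0.021 [212. 213.] [245. 518.]
0.035 [214. 201.] [245. 538.]
```

View pics/s4.png

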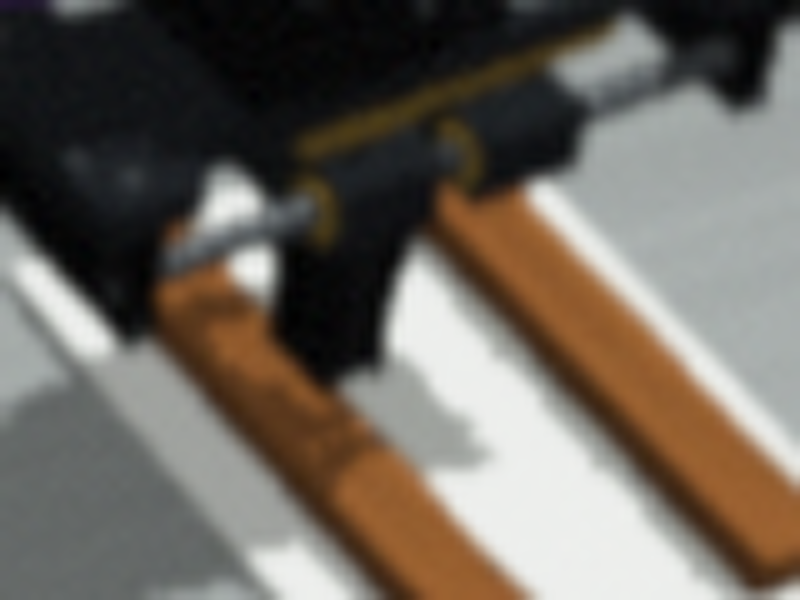

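```bash
python3 - <<'E'
from h import *
z=np.load('w1.npz'); w={k:z[k] for k in('image','mtx','R','t')}; w['fish']=1
R=Ro.from_quat([-.041,.999,0,0]); p=np.array([.483,.2944,.1495])
cam=-w['R'].T@w['t']; print('cam in tool',R.inv().apply(cam-p).round(3))
for dz in (0,-.01,-.02,-.03): print(dz,[proj(w,p+R.apply([dx,dy,dz])).round().tolist() for dx in(0,.0095,) for dy in (-.0434,.0434)])
E
```

```text
cam in tool [ 0.078  0.    -0.195]
0 [[241.0, 275.0], [392.0, 275.0], [239.0, 259.0], [393.0, 259.0]]
-0.01 [[237.0, 281.0], [396.0, 281.0], [236.0, 265.0], [397.0, 265.0]]
-0.02 [[233.0, 289.0], [399.0, 289.0], [232.0, 272.0], [401.0, 272.0]]
-0.03 [[229.0, 297.0], [404.0, 297.0], [228.0, 279.0], [405.0, 279.0]]
```

```bash
python3 - <<'E'
from h import *
a=eyes.camera('top'); s=r.read_state(); p=s['ee_pos']
for z in (.0077,.033,.1): print(proj(a,[p[0],p[1],z]))
i=a['image'][215:290,150:250]; j=cv2.imread('pics/w1.png')[240:360,180:460,::-1]
save(np.vstack([cv2.resize(i,(400,300),interpolation=cv2.INTER_CUBIC),cv2.resize(j,(400,171))]),'s5')
save(np.hstack([cv2.resize(i,(400,300),interpolation=cv2.INTER_CUBIC),cv2.resize(j,(400,300))]),'s5')
E
```

```text
[205.96342367 251.07536801]
[203.99605794 249.80846212]
[198.42890192 246.22343333]
```

View pics/s5.png

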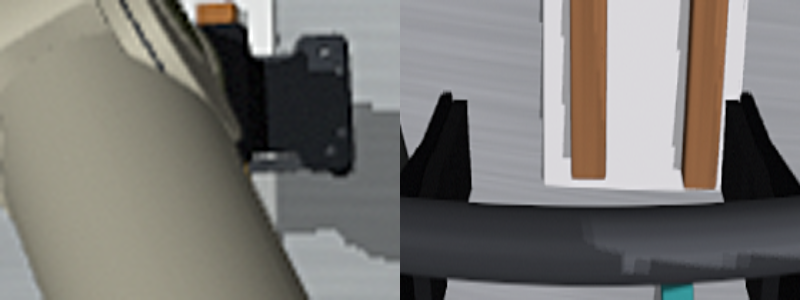

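Pictures 4–6 show the closed fingers sitting above slat1. In both cameras the finger ends are about 25–30 mm short of the reported TCP: in the wrist view the open tips are at (227,280)/(407,280), which fits tool z ≈ -0.03. I'll open here, then feel downward in small steps to measure the true offset.

Call:
play_rows(motion=[[0,0,0,0,0,0,60],[0,0,0,0,0,0,60],[0,0,0,0,0,0,60],[0,0,0,0,0,0,60],[0,0,0,0,0,0,60]], squeeze=30)

```text
time: 8.78
ee_pos: [0.4892, 0.2894, 0.0077]
eef_rot: [-0.042, 0.999, 0.0, -0.0]
ft_force: [1.3, -0.1, 1.3]
width: 0.0425
```

Call:
play_rows(motion=[[0,0,0.01,0,0,0,60],[0,0,0.03,0,0,0,60],[0,0,0.06,0,0,0,60],[0,0,0.08,0,0,0,60],[0,0,0.08,0,0,0,60]])

```text
time: 9.4
ee_pos: [0.4889, 0.2893, -0.0088]
eef_rot: [-0.042, 0.999, -0.0, -0.0]
ft_force: [0.2, 0.3, 0.1]
width: 0.0523
```

Call:
play_rows(motion=[[0,0,0.02,0,0,0,60],[0,0,0.03,0,0,0,60],[0,0,0.04,0,0,0,60],[0,0,0.04,0,0,0,60]])

```text
time: 9.9
ee_pos: [0.4891, 0.2893, -0.0165]
eef_rot: [-0.042, 0.999, -0.0, -0.0]
ft_force: [0.8, 0.7, 0.5]
width: 0.0518
```

Call:
play_rows(motion=[[0,0,0.01,0,0,0,60],[0,0,0.015,0,0,0,60],[0,0,0.015,0,0,0,60]])

```text
time: 10.28
ee_pos: [0.4891, 0.2894, -0.0194]
eef_rot: [-0.042, 0.999, -0.0, -0.0]
ft_force: [0.3, 0.2, 1.0]
width: 0.0523
```

Call:
play_rows(motion=[[0,0,0,0,0,0,0],[0,0,0,0,0,0,0],[0,0,0,0,0,0,0],[0,0,0,0,0,0,0],[0,0,0,0,0,0,0]], squeeze=30)

```text
time: 10.9
ee_pos: [0.4892, 0.2894, -0.0193]
eef_rot: [-0.042, 0.999, 0.0, 0.0]
ft_force: [0.3, 0.6, 0.3]
width: 0.0231
```

Call:
play_rows(motion=[[0,0,0,0,0,0,0],[0,0,0,0,0,0,0]])

```text
time: 11.15
ee_pos: [0.4892, 0.2895, -0.0193]
eef_rot: [-0.042, 0.999, 0.0, 0.0]
ft_force: [0.3, -1.0, -0.2]
width: 0.0236
```

Call:
play_rows(motion=[[0,0,-0.05,0,0,0,0],[0,0,-0.15,0,0,0,0],[0,0,-0.3,0,0,0,0],[0,0,-0.4,0,0,0,0],[0,0,-0.4,0,0,0,0]])

```text
time: 11.78
ee_pos: [0.4903, 0.2901, 0.0627]
eef_rot: [-0.042, 0.999, 0.001, 0.001]
ft_force: [-0.3, 0.3, -1.1]
width: 0.0236
```

```bash
python3 - <<'E'
from h import *
w=eyes.camera('wrist'); w['fish']=1; s=r.read_state(); p=s['ee_pos']; R=Ro.from_quat(s['eef_rot'])
x0=R.as_matrix()[:,0]; yw=np.arctan2(-x0[1],-x0[0]); zb=p[2]+.0253
rs=eyes.regions_of(w,'slat_a'); u=proj(w,(p[0],p[1],zb))
for d in rs: print(np.round(d['xy']),round(d['p'],2),d['region'].sum())
m=np.zeros((480,640),bool); m[:300]=1
d=min(rs,key=lambda d:np.hypot(*(np.array(d['xy'])-u)))
save(np.where(d['region'][...,None],w['image'],w['image']//3),'w3')
# longitudinal: far end of slat in the wrist view = min row of mask
rg=d['region']; ys,xs=np.nonzero(rg); y0=ys.min(); xe=xs[ys<=y0+1].mean()
for L in (-.003,0,.003):
    e=p+(-1)*np.array([np.cos(yw),np.sin(yw),0])*(.085+L); print(L,proj(w,[e[0],e[1],zb+.015]).round(1),'seen',xe,y0)
print(*goto((.6115,.0755,.07),down(np.radians(112.3))))
E
```

```text
[314. 229.] 0.82 12683
[431. 212.] 0.73 5850
[ 77. 263.] 0.2 4530
-0.003 [315.4 122.3] seen 315.92857142857144 116
0 [315.4 115.1] seen 315.92857142857144 116
0.003 [315.4 108. ] seen 315.92857142857144 116
[-0.521 -1.116 -0.048] [-0.    -0.     0.805]
```

Call:
play_rows(motion=[[-0.1,-0.2,-0.05,0,0,0.1,0],[-0.2,-0.42,-0.05,0,0,0.21,0],[-0.3,-0.64,-0.05,0,0,0.32,0],[-0.4,-0.86,-0.05,0,0,0.43,0],[-0.46,-0.98,-0.05,0,0,0.54,0]])

```text
time: 12.5
ee_pos: [0.5975, 0.0983, 0.0695]
eef_rot: [0.377, 0.926, -0.001, -0.0]
ft_force: [0.2, -0.5, -0.1]
width: 0.0236
```

```bash
python3 - <<'E'
from h import *
print(*goto((.6115,.0755,.07),down(np.radians(112.3))))
E
```

```text
[-0.13  -0.033 -0.002] [-0.001  0.     0.26 ]
```

Call:
play_rows(motion=[[-0.08,-0.02,0,0,0,0.1,0],[-0.12,-0.03,0,0,0,0.18,0],[-0.12,-0.03,0,0,0,0.23,0],[-0.12,-0.03,0,0,0,0.23,0],[-0.12,-0.03,0,0,0,0.23,0]])

```text
time: 13.12
ee_pos: [0.6099, 0.0809, 0.07]
eef_rot: [0.533, 0.846, -0.0, -0.0]
ft_force: [0.1, -0.2, -0.4]
width: 0.0232
```

```bash
python3 - <<'E'
from h import *
print(*goto((.6115,.0755,-.0065),down(np.radians(112.3))))
w=eyes.camera('wrist'); save(w['image'],'w4'); w['fish']=1
rs=eyes.regions_of(w,'base_a')+eyes.regions_of(w,'slat_a')
for p0,n in (((.541,.1042,.39),'a'),((.5818,.0049,.385),'b')):
    u=proj(w,(p0[0],p0[1],.018)); 
    for d in rs:
        if np.hypot(*(np.array(d['xy'])-u))<60: print(n,u.round(),np.round(d['xy']),round(d['p'],2),d['region'].sum())
d=[d for d in eyes.regions_of(w,'mat')]
for q in d: print('mat',q['p'],np.round(q['xy']),q['region'].sum())
E
```

```text
[-0.028 -0.004  0.383] [-0.001 -0.     0.037]
a [241. 175.] [216. 174.] 0.78 6050
mat 0.96 [217. 218.] 22166
```

View pics/w4.png

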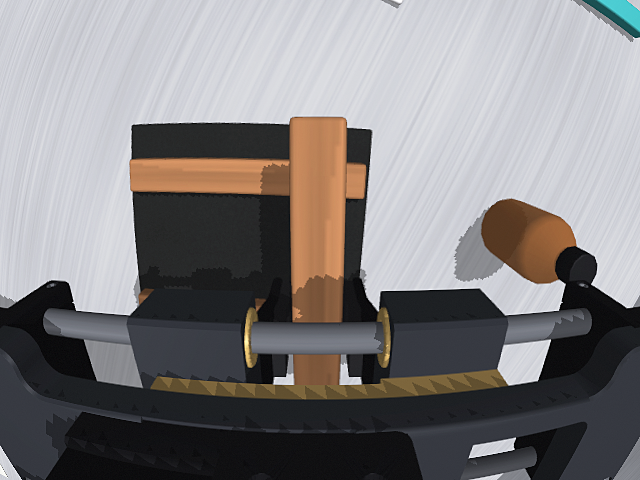

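Picture 7 (wrist): the slat is held over the rack. The mat's far corners are at (132,124) and (371,129), base_a's ends at (130,175) and (366,181), and the bottle is well clear at (530,240). I'll check the mat pose from this.

```bash
cat >> h.py <<'E'
def fonz(c,px,z):
    K=np.array(c['mtx']); d=(np.array(px)-[K[0,2],K[1,2]])/K[0,0]; th=np.hypot(*d); d=d/th
    v=np.array(c['R']).T@np.array([np.sin(th)*d[0],np.sin(th)*d[1],np.cos(th)]); o=-np.array(c['R']).T@c['t']
    return o+v*(z-o[2])/v[2]
E
python3 - <<'E'
from h import *
w=eyes.camera('wrist')
M=np.array([.5606,.0546]); a=np.radians(22.3); Rm=np.array([[np.cos(a),-np.sin(a)],[np.sin(a),np.cos(a)]])
for n,px,z in (('mat c1',(132,124),.003),('mat c2',(371,129),.003),('base end1 lo',(130,190),.018),('base end1 hi',(130,160),.018),('base end2 lo',(365,198),.018),('base end2 hi',(365,165),.018)):
    X=fonz(w,px,z); print(n,X.round(4)[:2],'in mat frame mm',((Rm.T@(X[:2]-M))*1000).round(1))
E
```

```text
mat c1 [0.4439 0.1035] in mat frame mm [-89.4  89.5]
mat c2 [0.6087 0.1707] in mat frame mm [88.6 89.2]
base end1 lo [0.4675 0.0607] in mat frame mm [-83.8  41. ]
base end1 hi [0.4598 0.0814] in mat frame mm [-83.1  63.1]
base end2 lo [0.6242 0.126 ] in mat frame mm [85.9 42. ]
base end2 hi [0.614  0.1461] in mat frame mm [84.1 64.4]
```

Call:
play_rows(motion=[[-0.028,-0.004,0,0,0,0.037,0],[-0.028,-0.004,0.1,0,0,0.037,0],[-0.028,-0.004,0.2,0,0,0.037,0],[-0.028,-0.004,0.3,0,0,0.037,0],[-0.028,-0.004,0.3,0,0,0.037,0]])

```text
time: 14.0
ee_pos: [0.6103, 0.0752, 0.0081]
eef_rot: [0.558, 0.83, -0.002, -0.001]
ft_force: [0.2, 0.5, 0.0]
width: 0.0235
```

```bash
python3 - <<'E'
from h import *
print(*goto((.6115,.0755,-.0065),down(np.radians(112.3))))
E
```

```text
[-0.001  0.006  0.073] [-0.003 -0.    -0.001]
```

Call:
play_rows(motion=[[0,0.003,0.03,0,0,0,0],[0,0.003,0.05,0,0,0,0],[0,0.003,0.065,0,0,0,0],[0,0.003,0.065,0,0,0,0],[0,0.003,0.065,0,0,0,0]])

```text
time: 14.62
ee_pos: [0.6127, 0.0756, -0.0021]
eef_rot: [0.558, 0.83, 0.0, 0.0]
ft_force: [-0.4, 0.3, -0.5]
width: 0.0235
```

```bash
python3 - <<'E'
from h import *
print(*goto((.6115,.0755,-.0070),down(np.radians(112.3))), r.read_state()['ee_pos'],r.read_state()['ft_force'])
E
```

```text
[ 0.002 -0.006  0.024] [ 0.    -0.    -0.002] [ 0.6127451   0.07563297 -0.00214065] [-0.43004258  0.3004655  -0.46107507]
```

Call:
play_rows(motion=[[0.002,-0.005,0.015,0,0,0,0],[0.002,-0.005,0.023,0,0,0,0],[0.002,-0.005,0.023,0,0,0,0],[0.002,-0.005,0.023,0,0,0,0]])

```text
time: 15.12
ee_pos: [0.6115, 0.0756, -0.007]
eef_rot: [0.558, 0.83, 0.0, -0.0]
ft_force: [-0.0, -0.1, -1.2]
width: 0.0239
```

Call:
play_rows(motion=[[0,0,0,0,0,0,40],[0,0,0,0,0,0,50],[0,0,0,0,0,0,60],[0,0,0,0,0,0,60]])

```text
time: 15.62
ee_pos: [0.6115, 0.0756, -0.007]
eef_rot: [0.558, 0.83, 0.0, -0.0]
ft_force: [0.7, -0.1, -0.7]
width: 0.0506
```

Call:
play_rows(motion=[[0,0,-0.1,0,0,0,60],[0,0,-0.3,0,0,0,60],[0,0,-0.55,0,0,0,60],[0,0,-0.6,0,0,0,60]])

```text
time: 16.12
ee_pos: [0.6138, 0.0756, 0.1183]
eef_rot: [0.558, 0.83, 0.003, 0.002]
ft_force: [-0.4, 0.0, 0.3]
width: 0.0524
```

```bash
python3 - <<'E'
from h import *
w=eyes.camera('wrist'); w['fish']=1
rs=eyes.regions_of(w,'slat_a'); p0=(.6115,.0755,np.radians(112.3)); u=proj(w,(p0[0],p0[1],.03))
for d in rs: print(np.round(d['xy']),round(d['p'],2),u.round())
print(*goto((.4877,.3702,.10),down(np.radians(183.2))))
E
```

```text
[310. 220.] 0.8 [314. 232.]
[586.   6.] 0.6 [314. 232.]
[ 1.599 -0.024  0.077] [ 0.002  0.001 -0.79 ]
```

Call:
play_rows(motion=[[0.2,0,0,0,0,-0.11,60],[0.4,0,0,0,0,-0.22,60],[0.65,0,0,0,0,-0.33,60],[0.88,0,0,0,0,-0.44,60],[1,0,0,0,0,-0.55,60]])

```text
time: 16.85
ee_pos: [0.5338, 0.2635, 0.1118]
eef_rot: [0.155, 0.988, -0.0, -0.001]
ft_force: [0.1, -0.6, 0.5]
width: 0.0523
```

```bash
python3 - <<'E'
from h import *
print(*goto((.4877,.3702,.10),down(np.radians(183.2))))
E
```

```text
[0.383 0.437 0.059] [-0.    -0.001 -0.234]
```

Call:
play_rows(motion=[[0.18,0.2,0.03,0,0,-0.1,60],[0.34,0.38,0.06,0,0,-0.2,60],[0.34,0.39,0.06,0,0,-0.2,60],[0.34,0.39,0.06,0,0,-0.2,60]])

```text
time: 17.35
ee_pos: [0.496, 0.3555, 0.1001]
eef_rot: [0.004, 1.0, -0.001, -0.0]
ft_force: [-0.1, -0.1, 0.1]
width: 0.0523
```

```bash
python3 - <<'E'
from h import *
w=eyes.camera('wrist'); w['fish']=1
rs=eyes.regions_of(w,'slat_a'); p0=(.4877,.3702,np.radians(3.2))
u=proj(w,(p0[0],p0[1],.02)); d=min(rs,key=lambda d:np.hypot(*(np.array(d['xy'])-u)))
x,f=fit(p0,(.17,.024,.015),.006,[(w,pack(d['region']))]); print(x[:2].round(4),np.degrees(x[2]).round(2),round(f,3))
print(*goto((.4877,.3702,-.0194),down(np.radians(183.2))))
E
```

```text
[0.4881 0.3694] 3.04 0.043
[0.046 0.078 0.6  ] [-0.001 -0.    -0.041]
```

Call:
play_rows(motion=[[0.046,0.077,0,0,0,-0.04,60],[0.046,0.077,0.2,0,0,-0.04,60],[0.046,0.077,0.4,0,0,-0.04,60],[0.046,0.077,0.5,0,0,-0.04,60],[0.046,0.077,0.5,0,0,-0.04,60]])

```text
time: 18.08
ee_pos: [0.4863, 0.3716, 0.0002]
eef_rot: [-0.029, 1.0, -0.001, -0.001]
ft_force: [0.3, 0.0, 0.3]
width: 0.0521
```

```bash
python3 - <<'E'
from h import *
print(*goto((.4878,.37,-.0194),down(np.radians(183.2))))
E
```

```text
[-0.007 -0.008  0.098] [-0.001 -0.001  0.001]
```

Call:
play_rows(motion=[[-0.006,-0.007,0.04,0,0,0,60],[-0.006,-0.007,0.08,0,0,0,60],[-0.006,-0.007,0.095,0,0,0,60],[-0.006,-0.007,0.095,0,0,0,60],[-0.006,-0.007,0.095,0,0,0,0]])

```text
time: 18.7
ee_pos: [0.4885, 0.3706, -0.0177]
eef_rot: [-0.028, 1.0, 0.0, 0.0]
ft_force: [0.0, -0.4, -0.1]
width: 0.0476
```

Call:
play_rows(motion=[[0,0,0,0,0,0,0],[0,0,0,0,0,0,0],[0,0,0,0,0,0,0],[0,0,0,0,0,0,0],[0,0,0,0,0,0,0]])

```text
time: 19.32
ee_pos: [0.4884, 0.3705, -0.0179]
eef_rot: [-0.028, 1.0, 0.0, 0.0]
ft_force: [-0.1, -0.5, 1.0]
width: 0.0233
```

Call:
play_rows(motion=[[0,0,0,0,0,0,0]])

```text
time: 19.45
ee_pos: [0.4884, 0.3705, -0.0179]
eef_rot: [-0.028, 1.0, 0.0, 0.0]
ft_force: [-0.1, -0.4, 1.2]
width: 0.0237
```

Call:
play_rows(motion=[[0,0,-0.05,0,0,0,0],[0,0,-0.15,0,0,0,0],[0,0,-0.3,0,0,0,0],[0,0,-0.42,0,0,0,0],[0,0,-0.45,0,0,0,0]])

```text
time: 20.08
ee_pos: [0.4895, 0.3714, 0.075]
eef_rot: [-0.028, 1.0, 0.001, 0.002]
ft_force: [0.2, 0.0, -0.5]
width: 0.0234
```

```bash
python3 - <<'E'
from h import *
print(*goto((.5097,.0337,.075),down(np.radians(112.3))))
E
```

```text
[-0.006 -1.691 -0.005] [0.003 0.001 0.788]
```

Call:
play_rows(motion=[[0,-0.15,0,0,0,0.1,0],[0,-0.37,0,0,0,0.21,0],[0,-0.6,0,0,0,0.32,0],[0,-0.82,0,0,0,0.43,0],[0,-1,0,0,0,0.54,0]])

```text
time: 20.7
ee_pos: [0.4994, 0.1687, 0.0719]
eef_rot: [0.389, 0.921, -0.0, -0.0]
ft_force: [0.5, 0.2, -0.8]
width: 0.0234
```

```bash
python3 - <<'E'
from h import *
print(*goto((.5097,.0337,.075),down(np.radians(112.3))))
E
```

```text
[-0.52  -0.434 -0.015] [-0.    -0.     0.244]
```

Call:
play_rows(motion=[[-0.2,-0.16,-0.01,0,0,0.1,0],[-0.38,-0.32,-0.01,0,0,0.2,0],[-0.48,-0.4,-0.01,0,0,0.21,0],[-0.48,-0.4,-0.01,0,0,0.21,0],[-0.48,-0.4,-0.01,0,0,0.21,0]])

```text
time: 21.32
ee_pos: [0.5099, 0.0472, 0.0739]
eef_rot: [0.531, 0.847, 0.0, -0.0]
ft_force: [0.1, -0.7, 0.3]
width: 0.0233
```

```bash
python3 - <<'E'
from h import *
print(*goto((.5097,.0337,-.0055),down(np.radians(112.3))))
w=eyes.camera('wrist'); save(w['image'],'w5'); w['fish']=1
rs=eyes.regions_of(w,'slat_a')
for d in rs: print(np.round(d['xy']),round(d['p'],2),d['region'].sum())
for p0 in ((.6115,.0755,np.radians(112.3)),):
    u=proj(w,(p0[0],p0[1],.03)); d=min(rs,key=lambda d:np.hypot(*(np.array(d['xy'])-u))); print(u,d['xy'])
E
```

```text
[-0.061 -0.03   0.397] [-0.    -0.     0.039]
[626.  10.] 0.77 672
[318. 226.] 0.65 12562
[465. 224.] 0.57 4713
[460.18132377 274.83615336] [464.7, 224.4]
```

View pics/w5.png

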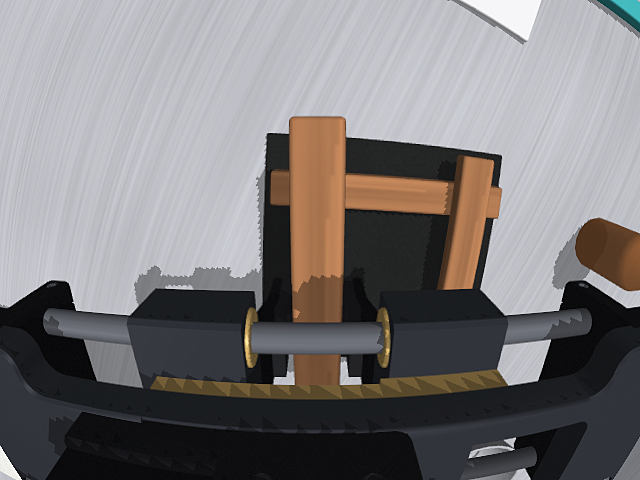

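Picture 8: the first slat is down at (468,220), square on base_a, and the second is held over the near end of the rack. Aligning and lowering.

Call:
play_rows(motion=[[-0.061,-0.03,0,0,0,0.039,0],[-0.061,-0.03,0.1,0,0,0.039,0],[-0.061,-0.03,0.2,0,0,0.039,0],[-0.061,-0.03,0.3,0,0,0.039,0],[-0.061,-0.03,0.3,0,0,0.039,0]])

```text
time: 22.05
ee_pos: [0.5089, 0.0319, 0.013]
eef_rot: [0.558, 0.83, -0.001, -0.001]
ft_force: [0.5, 0.4, -0.7]
width: 0.0236
```

Call:
play_rows(motion=[[0,0,0.02,0,0,0,0],[0,0,0.05,0,0,0,0],[0,0,0.06,0,0,0,0],[0,0,0.06,0,0,0,0]])

```text
time: 22.55
ee_pos: [0.5101, 0.0326, 0.002]
eef_rot: [0.558, 0.83, 0.0, -0.0]
ft_force: [0.2, -0.5, -0.2]
width: 0.0237
```

```bash
python3 - <<'E'
from h import *
print(*goto((.5097,.0337,-.0057),down(np.radians(112.3))))
E
```

```text
[0.006 0.    0.039] [ 0.    -0.    -0.001]
```

Call:
play_rows(motion=[[0.006,0,0.02,0,0,0,0],[0.006,0,0.037,0,0,0,0],[0.006,0,0.037,0,0,0,0],[0.006,0,0.037,0,0,0,0]])

```text
time: 23.05
ee_pos: [0.5096, 0.0338, -0.0054]
eef_rot: [0.558, 0.83, -0.0, -0.0]
ft_force: [0.3, 0.2, -0.1]
width: 0.0231
```

Call:
play_rows(motion=[[0,0,0,0,0,0,40],[0,0,0,0,0,0,50],[0,0,0,0,0,0,60],[0,0,0,0,0,0,60]])

```text
time: 23.55
ee_pos: [0.5096, 0.0338, -0.0054]
eef_rot: [0.558, 0.83, 0.0, -0.0]
ft_force: [1.0, -0.6, 0.7]
width: 0.0503
```

Call:
play_rows(motion=[[0,0,-0.1,0,0,0,60],[0,0,-0.3,0,0,0,60],[0,0,-0.55,0,0,0,60],[0,0,-0.8,0,0,0,60],[0,0,-0.85,0,0,0,60]])

```text
time: 24.18
ee_pos: [0.5114, 0.034, 0.1679]
eef_rot: [0.558, 0.83, 0.002, 0.002]
ft_force: [0.6, 0.2, 0.2]
width: 0.0521
```

```bash
python3 - <<'E'
from h import *
w=eyes.camera('wrist'); save(w['image'],'w6'); w['fish']=1; np.savez('w6.npz',**{k:np.array(w[k]) for k in('image','mtx','R','t')})
M=np.array([.5606,.0546]); a=np.radians(22.3); Rm=np.array([[np.cos(a),-np.sin(a)],[np.sin(a),np.cos(a)]])
rs=eyes.regions_of(w,'slat_a'); s=r.read_state()
for p0 in ((.5097,.0337,np.radians(112.3)),(.6115,.0755,np.radians(112.3))):
    u=proj(w,(p0[0],p0[1],.03)); d=min(rs,key=lambda d:np.hypot(*(np.array(d['xy'])-u)))
    x,f=fit(p0,(.17,.024,.015),.018,[(w,pack(d['region']))]); print(((Rm.T@(x[:2]-M))*1000).round(1),np.degrees(x[2]).round(2),round(f,3),d['region'].sum())
# bar: triangulate with top + scene landmark
A=eyes.camera('top'); B=eyes.camera('scene')
o=[];
for c in (A,B):
    q=eyes.landmark_of(c,'bar_mid')[0]; o.append(ray(c,q['xy'])); print(q)
    for st in eyes.landmark_of(c,'stand')[:1]: print('stand',onz(c,st['xy'],0).round(4))
Q=sum(np.eye(3)-np.outer(d,d)/(d@d) for _,d in o); b=sum((np.eye(3)-np.outer(d,d)/(d@d))@p for p,d in o); print('bar_mid',np.linalg.solve(Q,b).round(4))
vs=[]
for c in (A,B):
    d=near(c,'bar',(.468,-.342,.075),25); vs.append((c,pack(d['region'])))
    print(d['p'],d['xy'],d['region'].sum())
for v in ([vs[0]],[vs[1]],vs):
    x,f=fit((.468,-.342,np.radians(31)),(.06,.028,.061),.045,v); print('bar',x[:2].round(4),np.degrees(x[2]).round(1),round(f,3))
i=B['image'][250:340,90:210]; j=A['image'][225:300,430:530]
save(np.vstack([cv2.resize(i,(400,300),interpolation=cv2.INTER_CUBIC),cv2.resize(j,(400,300),interpolation=cv2.INTER_CUBIC)]),'s6')
print(s['ee_pos'])
E
```

```text
[-55.  -0.] 112.3 1.0 4642
[55.5  0.4] 111.95 0.06 4642
{'xy': [472.4, 260.8], 'p': 0.71}
stand [ 0.4642 -0.3407  0.    ]
{'xy': [138.6, 284.9], 'p': 0.97}
stand [ 0.4628 -0.3417  0.    ]
bar_mid [ 0.4668 -0.3434  0.0573]
0.85 [474.3, 260.6] 545
0.85 [138.7, 281.9] 812
bar [ 0.4676 -0.3405] 30.0 0.079
bar [ 0.4724 -0.3429] 25.4 0.058
bar [ 0.4691 -0.3428] 25.8 0.119
[0.51013642 0.0339209  0.16537906]
```

```bash
python3 - <<'E'
import cv2,numpy as np
a=cv2.imread('pics/s6.png'); b=cv2.imread('pics/w6.png')[80:400,140:520]
cv2.imwrite('pics/m7.png',np.hstack([a,cv2.resize(b,(400,337))[:600] if 0 else cv2.copyMakeBorder(cv2.resize(b,(400,337)),0,263,0,0,cv2.BORDER_CONSTANT)]))
E
```

```text
(no output)
```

View pics/m7.png

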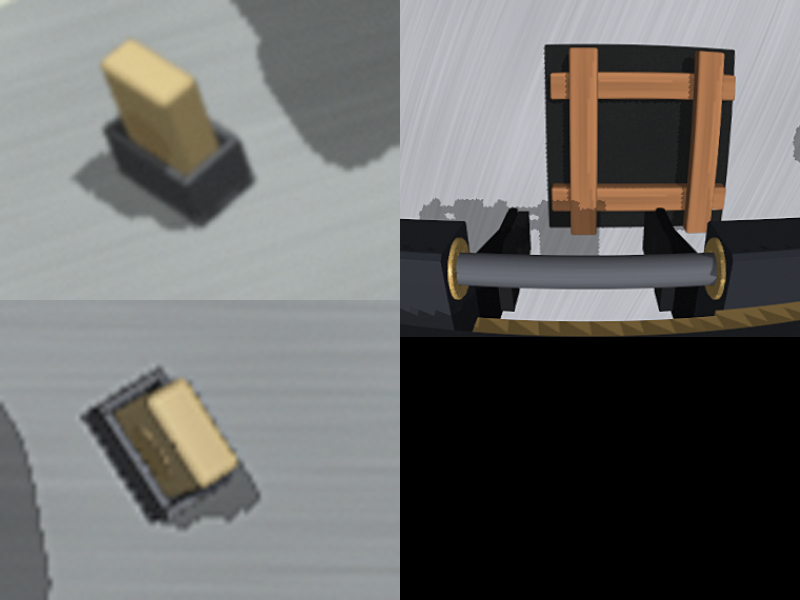

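Picture 9: the rack is complete and square (right panel). The bar stands upright in its stand, bar top at about (138,270) in the scene view. The rod and body begin about 46 mm above the real finger ends (seen in picture 5), so I must keep the reported TCP at z ≥ 0.042 at the bar.

```bash
python3 - <<'E'
from h import *
print(*goto((.468,-.342,.17),down(np.radians(30))), r.read_state()['joint_positions'])
E
```

```text
[-1.661 -0.901 -0.029] [-0.001  0.001  0.914] [-0.6427106   0.09030759  0.51982896  1.81956517 -0.0469966   1.24516926
  0.27839344]
```

Call:
play_rows(motion=[[-0.2,-0.11,0,0,0,0.11,60],[-0.42,-0.22,0,0,0,0.22,60],[-0.62,-0.33,0,0,0,0.33,60],[-0.82,-0.44,0,0,0,0.44,60],[-1,-0.54,0,0,0,0.55,60]])

```text
time: 25.3
ee_pos: [0.4848, -0.1939, 0.1645]
eef_rot: [0.855, 0.518, 0.0, -0.0]
ft_force: [0.5, 0.1, 0.0]
width: 0.0525
```

```bash
python3 - <<'E'
from h import *
print(*goto((.468,-.342,.17),down(np.radians(30))), r.read_state()['joint_positions'])
E
```

```text
[-0.695  0.269 -0.028] [-0.   -0.    0.36] [-0.40782485  0.13157242  0.76765528  1.80077348 -0.09632551  1.2472521
 -0.09600769]
```

Call:
play_rows(motion=[[-0.25,0.09,0,0,0,0.11,60],[-0.48,0.18,0,0,0,0.22,60],[-0.64,0.24,-0.02,0,0,0.33,60],[-0.66,0.25,-0.02,0,0,0.33,60],[-0.66,0.25,-0.02,0,0,0.33,60]])

```text
time: 25.92
ee_pos: [0.4693, -0.3319, 0.1681]
eef_rot: [0.958, 0.285, -0.0, -0.0]
ft_force: [-0.1, 0.3, 0.5]
width: 0.0523
```

```bash
python3 - <<'E'
from h import *
w=eyes.camera('wrist'); save(w['image'],'w7'); w['fish']=1
s=r.read_state(); print(s['joint_positions'],s['ee_pos'])
for l in ('bar','stand'):
    for d in eyes.regions_of(w,l): print(l,d['p'],np.round(d['xy']),d['region'].sum(),cv2.boundingRect(d['region'].astype(np.uint8)))
for p in eyes.landmark_of(w,'bar_mid')+eyes.landmark_of(w,'bar'): print(p)
print('pred mid',proj(w,(.468,-.342,.056)),proj(w,(.468,-.342,.106)))
d=max(eyes.regions_of(w,'bar'),key=lambda d:d['p'])
x,f=fit((.468,-.342,np.radians(29)),(.06,.028,.061),.045,[(w,pack(d['region']))]); print('bar',x[:2].round(4),np.degrees(x[2]).round(1),round(f,3))
E
```

```text
[-0.20345112  0.31333248  0.90359948  1.66675325 -0.25529894  1.28686138
 -0.24248543] [ 0.46957621 -0.33133416  0.16817551]
bar 0.67 [331. 245.] 3399 (310, 193, 41, 94)
stand 0.95 [310. 208.] 1722 (301, 179, 55, 92)
stand 0.75 [31. 34.] 436 (19, 0, 29, 45)
{'xy': [327.9, 222.5], 'p': 0.59}
pred mid [326.95567006 232.36106051] [328.64317629 250.31978849]
bar [ 0.4703 -0.3413] 32.3 0.06
```

View pics/w7.png

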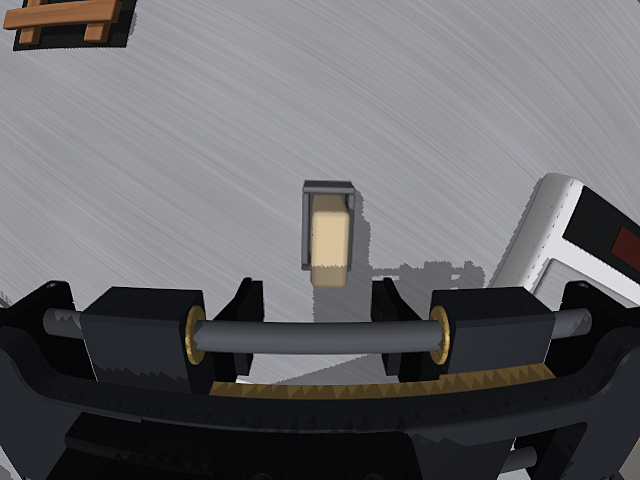

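Picture 10: the bar is between the open fingers' line at (330,240) in the grey stand. There is a white/black appliance well off to the right at (580,230), clear of the moves. Aligning and lowering partway.

Call:
play_rows(motion=[[-0.026,0.043,0,0,0,0.018,60],[-0.026,0.043,0.1,0,0,0.018,60],[-0.026,0.043,0.2,0,0,0.018,60],[-0.026,0.043,0.3,0,0,0.018,60],[-0.026,0.043,0.3,0,0,0.018,60]])

```text
time: 26.85
ee_pos: [0.4685, -0.3417, 0.1064]
eef_rot: [0.963, 0.271, -0.001, -0.001]
ft_force: [0.5, -0.3, 0.6]
width: 0.0522
```

```bash
python3 - <<'E'
from h import *
w=eyes.camera('wrist'); w['fish']=1
print(*goto((.4697,-.3415,.046),down(np.radians(31.5))))
for d in eyes.regions_of(w,'bar'):
    x,f=fit((.4697,-.3415,np.radians(31)),(.06,.028,.061),.045,[(w,pack(d['region']))]); print(d['p'],d['xy'],'bar',x[:2].round(4),np.degrees(x[2]).round(1),round(f,3))
# appliance whereabouts
E
```

```text
[ 0.005 -0.001  0.309] [-0.001  0.001 -0.001]
0.65 [323.0, 261.1] bar [ 0.4696 -0.342 ] 32.6 0.06
0.29 [38.0, 27.6] bar [ 0.4697 -0.3415] 31.0 1.0
```

Call:
play_rows(motion=[[0.004,0,0.08,0,0,0,60],[0.004,0,0.16,0,0,0,60],[0.004,0,0.23,0,0,0,60],[0.004,0,0.27,0,0,0,60],[0.004,0,0.27,0,0,0,60]])

```text
time: 27.58
ee_pos: [0.4699, -0.342, 0.054]
eef_rot: [0.963, 0.271, -0.0, -0.0]
ft_force: [1.0, 1.4, 0.0]
width: 0.0524
```

Call:
play_rows(motion=[[0,0,0.02,0,0,0,60],[0,0,0.035,0,0,0,60],[0,0,0.035,0,0,0,60],[0,0,0.035,0,0,0,0],[0,0,0.035,0,0,0,0]], squeeze=45)

```text
time: 28.2
ee_pos: [0.4704, -0.3421, 0.0477]
eef_rot: [0.963, 0.271, 0.0, 0.0]
ft_force: [-0.9, 0.7, -0.6]
width: 0.0393
```

Call:
play_rows(motion=[[0,0,0,0,0,0,0],[0,0,0,0,0,0,0],[0,0,0,0,0,0,0],[0,0,0,0,0,0,0],[0,0,0,0,0,0,0]])

```text
time: 28.82
ee_pos: [0.4703, -0.3421, 0.0476]
eef_rot: [0.963, 0.271, 0.0, -0.0]
ft_force: [-0.0, -0.4, 0.8]
width: 0.0274
```

Call:
play_rows(motion=[[0,0,0,0,0,0,0],[0,0,-0.06,0,0,0,0],[0,0,-0.14,0,0,0,0],[0,0,-0.24,0,0,0,0],[0,0,-0.36,0,0,0,0]])

```text
time: 29.45
ee_pos: [0.4703, -0.3422, 0.1213]
eef_rot: [0.963, 0.271, 0.0, 0.0]
ft_force: [1.0, -0.3, -2.3]
width: 0.0276
```

Call:
play_rows(motion=[[0,0,-0.12,0,0,0,0],[0,0,-0.24,0,0,0,0],[0,0,-0.36,0,0,0,0],[0,0,-0.42,0,0,0,0],[0,0,-0.42,0,0,0,0]])

```text
time: 30.08
ee_pos: [0.4706, -0.3424, 0.2045]
eef_rot: [0.963, 0.271, 0.001, 0.0]
ft_force: [0.4, 0.6, -3.0]
width: 0.0277
```

Call:
play_rows(motion=[[0,0,0,0,0.07,0,0],[0,0,0,0,0.11,0,0],[0,0,0,0,0.11,0,0]])

```text
time: 30.45
ee_pos: [0.4686, -0.3429, 0.203]
eef_rot: [0.96, 0.268, 0.083, -0.024]
ft_force: [0.0, -0.3, -1.8]
width: 0.028
```

```bash
python3 - <<'E'
from h import *
s=r.read_state(); print(s['joint_positions'].round(3) if hasattr(s['joint_positions'],'round') else s['joint_positions'],Ro.from_quat(s['eef_rot']).as_matrix().round(2).tolist())
E
```

```text
[-0.117  0.24   0.915  1.667 -0.371  1.303 -0.15 ] [[0.84, 0.52, 0.15], [0.51, -0.86, 0.09], [0.17, -0.0, -0.99]]
```

```bash
python3 - <<'E'
from h import *
print(*goto((.5606,.0546,.215),down(np.radians(95))))
E
```

```text
[ 1.413 -1.461  0.187] [ 0.06  -0.099 -0.707]
```

Call:
play_rows(motion=[[0.1,-0.1,0.02,0.01,-0.02,-0.06,0],[0.24,-0.25,0.04,0.02,-0.04,-0.14,0],[0.4,-0.42,0.06,0.03,-0.06,-0.22,0],[0.56,-0.58,0.08,0.04,-0.07,-0.3,0],[0.72,-0.74,0.1,0.04,-0.08,-0.38,0]])

```text
time: 31.08
ee_pos: [0.5177, -0.1378, 0.2082]
eef_rot: [0.838, 0.545, 0.017, -0.01]
ft_force: [0.7, 0.1, -1.4]
width: 0.0275
```

```bash
python3 - <<'E'
from h import *
print(*goto((.5606,.0546,.215),down(np.radians(95))),r.read_state()['joint_positions'])
E
```

```text
[ 0.967 -0.194  0.005] [ 0.007 -0.025 -0.321] [-0.45302483  0.12391325  0.72110706  1.71004584 -0.12453768  1.33277125
 -0.12427406]
```

Call:
play_rows(motion=[[0.2,-0.04,0,0,-0.01,-0.08,0],[0.4,-0.08,0,0,-0.02,-0.16,0],[0.6,-0.12,0,0.01,-0.02,-0.24,0],[0.8,-0.16,0,0.01,-0.02,-0.3,0],[0.9,-0.18,0,0.01,-0.02,-0.3,0]])

```text
time: 31.7
ee_pos: [0.5584, 0.0421, 0.2158]
eef_rot: [0.688, 0.725, 0.003, -0.004]
ft_force: [1.1, -0.4, -2.8]
width: 0.0278
```

```bash
python3 - <<'E'
from h import *
d=np.array([np.cos(np.radians(-85)),np.sin(np.radians(-85)),0])
print(*goto(np.array([.5606,.0546,.2])+.0084*d,down(np.radians(95))*Ro.from_euler('y',-np.pi/2)),r.read_state()['joint_positions'])
E
```

```text
[0.019 0.016 0.079] [-0.018 -1.006 -0.017] [-0.62978178  0.18328585  0.55155433  1.62271699 -0.1080509   1.36525346
 -0.01108292]
```

Call:
play_rows(motion=[[0,0,0,0,-0.08,0,0],[0,0,0,0,-0.17,0,0],[0,0,0,0,-0.27,0,0],[0,0,0,0,-0.37,0,0],[0,0,0,0,-0.45,0,0]])

```text
time: 32.33
ee_pos: [0.5584, 0.0399, 0.2164]
eef_rot: [0.648, 0.68, -0.236, 0.249]
ft_force: [0.5, -0.1, -1.5]
width: 0.0276
```

```bash
python3 - <<'E'
from h import *
d=np.array([np.cos(np.radians(-85)),np.sin(np.radians(-85)),0])
print(*goto(np.array([.5606,.0546,.2])+.0084*d,down(np.radians(95))*Ro.from_euler('y',-np.pi/2)),np.round(r.read_state()['joint_positions'],3))
E
```

```text
[0.076 0.016 0.043] [-0.023 -0.554 -0.011] [-0.951  0.379  0.499  1.592  0.457  1.524 -0.502]
```

Call:
play_rows(motion=[[0,0,0,0,-0.1,0,0],[0.02,0,0.01,-0.01,-0.2,0,0],[0.04,0.01,0.02,-0.02,-0.31,-0.01,0],[0.06,0.01,0.03,-0.02,-0.42,-0.01,0],[0.076,0.016,0.043,-0.02,-0.52,-0.01,0]])

```text
time: 32.95
ee_pos: [0.5614, 0.0467, 0.1992]
eef_rot: [0.491, 0.534, -0.465, 0.507]
ft_force: [0.2, -0.1, -1.8]
width: 0.0276
```

```bash
python3 - <<'E'
from h import *
d=np.array([np.cos(np.radians(-85)),np.sin(np.radians(-85)),0])
print(*goto(np.array([.5606,.0546,.2])+.0084*d,down(np.radians(95))*Ro.from_euler('y',-np.pi/2)),np.round(r.read_state()['joint_positions'],3))
E
```

```text
[-0.004 -0.001  0.002] [-0.001 -0.034 -0.001] [-1.121  0.905  0.528  1.546  0.773  1.755 -0.757]
```

Nearly there. I'll finish the level turn, settle, and check where the bar is, since it may have swung in the grip.

Call:
play_rows(motion=[[-0.003,0,0.002,0,-0.02,0,0],[-0.003,0,0.002,0,-0.03,0,0],[-0.003,0,0.002,0,-0.03,0,0],[-0.003,0,0.002,0,-0.03,0,0],[-0.003,0,0.002,0,-0.03,0,0]])

```text
time: 33.58
ee_pos: [0.5611, 0.0445, 0.2012]
eef_rot: [0.482, 0.523, -0.476, 0.517]
ft_force: [0.7, 0.0, -2.7]
width: 0.0277
```

```bash
python3 - <<'E'
from h import *
s=r.read_state(); M=Ro.from_quat(s['eef_rot']).as_matrix(); print(M[:,2].round(3),'bar_mid est',(s['ee_pos']-.0084*M[:,2]).round(4),np.abs(s['joint_vel']).max())
A=eyes.camera('top'); B=eyes.camera('scene'); w=eyes.camera('wrist'); o=[]
mid=s['ee_pos']-.0084*M[:,2]
for c in (A,B):
    q=eyes.landmark_of(c,'bar_mid')
    print('pred',proj(c,mid).round(1),[(x['xy'],round(x['p'],2)) for x in q[:2]])
    if q: o.append(ray(c,q[0]['xy']))
    print('ends',[proj(c,mid+k*.05*M[:,2]).round(1).tolist() for k in(-1,1)])
if len(o)==2:
    Q=sum(np.eye(3)-np.outer(d,d)/(d@d) for _,d in o); b=sum((np.eye(3)-np.outer(d,d)/(d@d))@p for p,d in o); print('bar_mid',np.linalg.solve(Q,b).round(4))
u=B['image'][180:330,250:450]
save(np.hstack([cv2.resize(u,(400,300),interpolation=cv2.INTER_CUBIC),cv2.resize(w['image'],(400,300))]),'f1')
save(np.vstack([cv2.imread('pics/f1.png')[...,::-1],cv2.resize(A['image'][160:280,160:480],(800,300),interpolation=cv2.INTER_CUBIC)]),'f1')
E
```

```text
[ 0.082 -0.997 -0.013] bar_mid est [0.5605 0.0528 0.2013] 0.01104937910794654
pred [302.4 207.8] [([301.1, 205.6], 0.7)]
ends [[278.8, 209.4], [326.0, 206.3]]
pred [333.1 210.9] [([333.5, 208.7], 0.57)]
ends [[355.2, 202.7], [310.4, 219.4]]
bar_mid [0.5631 0.054  0.2093]
```

View pics/f1.png

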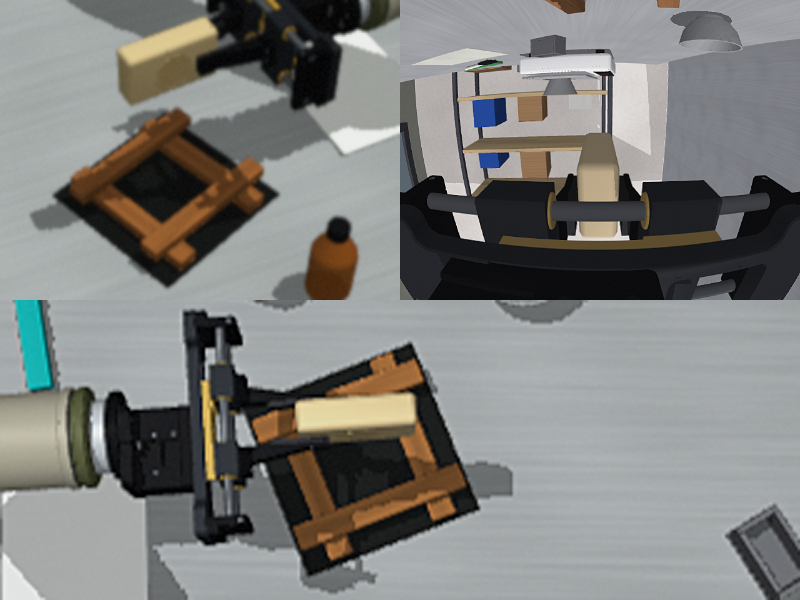

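Picture 12: the bar is held level over the rack. Its ends are at px (279,209) and (326,206) in top and (311,217) in scene, matching the prediction. The rack is intact and square, and the bottle and bowl are untouched. A short hold, then I'll hand in.

Call:
play_rows(motion=[[0,0,0,0,0,0,0],[0,0,0,0,0,0,0],[0,0,0,0,0,0,0],[0,0,0,0,0,0,0]])

```text
time: 34.33
ee_pos: [0.561, 0.0446, 0.2005]
eef_rot: [0.481, 0.523, -0.477, 0.517]
ft_force: [0.1, -0.6, -0.7]
width: 0.0275
```

```bash
python3 - <<'E'
from h import *
s=r.read_state(); print(s['time'],s['ee_pos'],s['width'],np.abs(s['joint_vel']).max()); print(job.close_job())
E
```

```text
34.325 [0.56101331 0.04456061 0.20051384] 0.027483328218874184 0.001254973876186964
the job is handed in; nothing more can be done
None
```

I finished the rack and handed the job in at 34.3 s, with the bar held level about 20 cm above the bench over the middle of the rack.

- **Slats:** Both loose slats lie crosswise on the lower two, near x = ±55 mm and square. A wrist-camera fit put the far one at x = +55.5 mm, y = +0.4 mm and within 0.4° of square. The same fit failed on the near one because the network missed it. That one I checked by its release pose (within 0.2 mm of the target) and by eye. I did not measure the lower slats again, but they looked unmoved.
- **Bar:** It came straight up out of the stand and was turned 90°. From the arm pose its centre is at about (0.561, 0.053, 0.20) m. It tilts under 1° and the arm was still at hand-in. The network's landmark put the centre about 8 mm higher, at 0.209 m. The bar's ends in the top and scene views match the arm pose.
- **What went wrong:** The first two attempts on slat 1 closed on nothing and did not move it. The real finger ends sit about 26 mm short of the reported TCP, as both the scene and wrist views showed. I allowed for that in every later grasp.
- **Bystanders:** The bottle, the bowl and the purple and turquoise look-alikes were never touched.

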